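Start a filler plug square in a gear case

ROBOT

A 7-joint arm with a two-finger parallel gripper is mounted at the origin on the work surface. World frame = base frame: x ahead of the robot, y to its left, z up, the work surface at z = 0. Lengths are in m, angles in rad, forces in N, time in s.
With the tool pointing down it reaches from about 0.425 to 1.025 m from the base axis. Payload 9.4 kg.
Tool frame: the origin (TCP) lies at the very end of the fingers, on their centre line; the grasp point (between the pads) lies 19 mm behind it; z points along the fingers, y is the direction in which the jaws open and shut (so a half turn about z gives the same grasp; the last joint's range is limited). The gripper opens to 93 mm and grips with 3 to 60 N. Pads are 15 mm wide; open, the fingers measure 128 mm over their backs; the gripper's body (75 mm by 188 mm) begins 65 mm behind the grasp point.
Start: joints at [1.071, 0.599, -0.003, 1.599, 0.002, 0.943, -0.08], TCP at [0.297, -0.661, 0.219] pointing down, gripper open.
Joint ranges: [-2.57, 2.57], [-0.35, 1.97], [-1.29, 1.29], [0.11, 2.56], [-1.05, 4.19], [0.11, 1.86], [-2.63, 2.63]. Speed limits (rad/s): [2.22, 2.22, 3.01, 3.01, 3.14, 3.14, 3.14].

INTERFACE

Orientations are given as a rotation vector (axis times angle).
In Python, from workcell import status, eyes, hand_in gives the robot as it stands.
- The arm moves only by the tool drive_tool, never from a script. Its argument "series" is one flat list of numbers, 7 for each row, row after row: the shift along the tool's x, y, z in m, then the turn, a rotation vector about the tool's x, y, z in degrees, then the opening, from 0 (shut) to 1 (fully open). A call has 1 to 10 rows; each row is the pose to reach, as a shift and turn from the pose commanded when the call began, along the tool's axes at that moment; what a row does not reach only later rows make up. A row lasts 1/8 s, in which the tool goes at most 62.5 mm and 10.7 degrees, less where a joint would pass 70% of its speed; a pose out of reach is approached as far as the arm can. A call with a gripper value outside its range is refused whole. The fingers move at their own pace and stop on an object; "squeeze" is the grip in N (left out, the last holds). Time passes only in rows, so rows that repeat a pose let the fingers close. It gives the time, the measured TCP pose, the force and the opening at its end, in the units of the state.
- status.observe(): the state, without advancing time (a new reading comes with each control period).
- eyes.grab_frame(name): name is "side" or "top" or "wrist"; returns (picture, depth): 480x640x3 uint8, red, green, blue; 480x640 float32, m along the optical axis (not along the pixel's ray), 0 where there is no reading.
- eyes.camera_params(name): a dict with "fx", "fy", "cx", "cy" (pixels), "distortion" ([k1, k2, p1, p2, k3] as OpenCV has them; the pictures are not rectified), "world_from_camera" (4x4, takes a point from camera to world coordinates); the wrist camera has in their place "T_tool_cam" (4x4, takes a point from camera to tool coordinates, whose origin is the TCP and whose axes are the flange's). Camera axes: x right, y up, looking along -z (the intrinsics and any distortion apply to the point x, -y, -z); pixel columns grow to the right and rows downward; lengths in m; the calibration is good to about 2 mm. A picture is of the moment at which its call begins: read the wrist's pose just before it. camera_params takes no time and is no camera call.
- hand_in(): hands the job in, once; it reports no verdict.
The state is a dict: "time_s": time; "joint_positions": joint angles; "joint_vel": joint speeds; "tau": joint torques, N m; "tool_pos": TCP position; "orientation": TCP orientation; "ft_force": force on the tool from outside, world axes, zero at the start; "ft_torque": the same for the moment, N m; "finger_gap": finger opening in m.
Only numpy, scipy, OpenCV 4.12 (cv2) and the standard library are available. Lean on these libraries where they do the work, as an engineer would, in place of code of your own. Each camera call takes 0.05 s, during which the arm holds its last target. There are 200 camera calls.

TASK

Take the red-handled driver from its wooden stand, fit its square socket right down over the leaning brass plug on the gear case and, before turning, bring the plug upright so that it sits square to the case. Then press lightly and turn it about a quarter turn clockwise so that the thread starts without crossing, lift the driver off leaving the plug square, and put the driver back in its stand. Feel your way with light force, touch the plug only with the driver, and leave the other things on the bench where they are.

Things in the scene. Friction and masses are not known exactly. Their poses are not given: they have to be found in the camera images.
- driver: Loose plug driver, 0.3 kg, standing in the stand. Origin: centre of the socket mouth (lower end); z up its axis. Black socket block 32 x 32 mm, 0 to 27 mm; in it a square recess 18 x 18, 19 mm deep, flat floor, flared to 22 mm in the lowest 3 mm. Round shank 14 mm thick to 60 mm. Red handle, square section 26 x 26 mm, 60 to 130 mm, black cap to 133. All square sides parallel to x and y.
- stand: Fixed wooden block 100 x 100 x 32 mm, origin at the centre of its underside, z up. In its top a square hole 37 x 37 mm, 22 mm deep (floor 10 mm above the bench), sides parallel to x and y. The driver stands in it, its x within 2 degrees of the stand's x; any of the four quarter turns fits.
- bore (a point): Centre of the threaded bore's mouth, on the round boss (60 mm across, top 80 mm above the bench) of the gear case. z: the bore's axis, straight up; x and y along the case's sides. Fixed aluminium case 224 x 174 mm at its foot, 200 x 150 mm above, 66 mm high, boss in the middle.
- plug: Oiled brass plug, loose in the bore, leaning 4 to 12 degrees. Origin at the bore's mouth, about which it rocks (friction 0.05 N m; stays as left). z: its axis, up. Flange 30 mm across from 4 to 8 mm, square head 16 x 16 from 8 to 28 mm. The head's angle about z is any and NOT in this pose (x, y follow the case): feel or see it. The socket's floor pressed flat on its top (10 N) squares it to the driver.
- plug_turn (a joint): How far the plug has been turned since the start, rad; 0 at the start and grows clockwise seen from above. Friction about 0.09 N m; it sinks 2 mm a turn.
- bearing: Bystander: steel ring 62 mm across and 17 mm high, loose. Origin at the centre of its underside.
- jar: Bystander: amber jar with a blue cap, 64 mm across and 85 mm high, loose. Origin at the centre of its underside.
- wrench: Bystander: wrench 190 mm long lying along its x, loose. Origin under its middle.
- hammer: Bystander: hammer 270 mm long lying along its x, loose. Origin under its middle.
There are look-alikes about, which are no part of the job. Of the things that look like the driver, the largest one is meant. Of the things that look like the stand, the smaller one is meant.

How it is judged:
On the way, in this order (a step that is already met when the one before it is completed fails the run):
1. the driver's socket is fully over the plug's head and driver and plug stand square to the case (within 4 degrees), the plug not yet turned (under 0.35 rad) (angle between the z axis of each of plug, driver and the z axis of bore, either way round below 0.07 rad and z of driver in the frame of plug below 0.0125 m and horizontal distance between driver and plug below 0.005 m and value of joint plug_turn below 0.35 rad and angle between driver's own z axis and vertical below 0.07 rad), for 0.2 s.
2. the plug has been turned at least 1.2 rad clockwise with the driver on it, still square (value of joint plug_turn above 1.2 rad and angle between the z axis of plug and the z axis of bore, either way round below 0.07 rad and z of driver in the frame of plug below 0.014 m and horizontal distance between driver and plug below 0.006 m), for 0.1 s.
At the end, for the whole second after the job is handed in: The plug is turned at least 1.2 rad clockwise and stands within 4 degrees of the bore's axis; the driver stands at rest and released in the stand's hole, socket down: within 6 mm of its centre, down to within 4 mm of its floor, and upright within 7 degrees (value of joint plug_turn above 1.2 rad and angle between the z axis of plug and the z axis of bore, either way round below 0.07 rad and horizontal distance between driver and stand below 0.006 m and z of driver in the frame of stand below 0.014 m and angle between driver's own z axis and vertical below 0.12 rad and linear speed of driver below 0.02 m/s and contact force between the fingers and driver below 0.1 N); the robot touches nothing.
It fails at once if the thread is crossed: the plug turned by more than 0.35 rad while it leans more than 5 degrees (value of joint plug_turn above 0.35 rad and angle between the z axis of plug and the z axis of bore, either way round above 0.0873 rad).
It fails at once if the driver loads the plug with more than 50 N in all contacts between them (contact force between driver and plug above 50 N).
It fails at once if the robot itself touches the plug (contact force between any of the arm, the fingers and plug above 1 N).
It fails at once if a bystander is moved by more than 30 mm (distance of any of bearing, jar, wrench, hammer from where it was at the start of the episode above 0.03 m).
It also fails if it takes over 72 s, if anything falls off the work surface, if the arm or the gripper's body presses on something with over 40 N, if the wrist force passes 120 N, or if a joint passes its speed limit or range.

## Working session

There is one attempt and no reset: what is moved stays moved. The work goes in short steps, Python scripts to look and compute and a tool call to move; the robot and the scene stay as the last step left them, time stands still between calls to the robot, and variables do not carry over. Pictures are saved under pics/ and viewed, about 8 in all and at most 12, crops included, and the job is handed in when it is done.

Besides the shell and the picture viewer there is one more tool, called after "Call:" in YAML: its name, and indented under it one key for each argument. drive_tool: Moves the arm, as the interface text tells. Its arguments: {"type":"object","properties":{"series":{"type":"array"},"squeeze":{"type":"number"}},"required":["series"]}

```bash
mkdir -p pics; cat > h.py <<'E'
import numpy as np, cv2
from scipy.spatial.transform import Rotation as R
from workcell import status, eyes, hand_in
def snap(n):
    s=status.observe(); im,d=eyes.grab_frame(n); p=eyes.camera_params(n)
    if n=="wrist":
        T=np.eye(4);T[:3,:3]=R.from_rotvec(s["orientation"]).as_matrix();T[:3,3]=s["tool_pos"]
        T=T@np.array(p["T_tool_cam"])
    else: T=np.array(p["world_from_camera"])
    K=np.array([[p["fx"],0,p["cx"]],[0,p["fy"],p["cy"]],[0,0,1.]])
    return im,d,T,K,np.array(p["distortion"],float)
def save(n,tag):
    im,d,T,K,D=snap(n); cv2.imwrite(f"pics/{tag}.png",im[:,:,::-1]); np.savez(f"{tag}.npz",im=im,d=d,T=T,K=K,D=D)
def load(tag):
    z=np.load(f"{tag}.npz"); return z["im"],z["d"],z["T"],z["K"],z["D"]
def rays(px,T,K,D):
    u=cv2.undistortPoints(np.array(px,float).reshape(-1,1,2),K,D).reshape(-1,2)
    return T[:3,3],np.c_[u[:,0],-u[:,1],-np.ones(len(u))]@T[:3,:3].T
def onplane(px,z,T,K,D):
    o,r=rays(px,T,K,D); return o+r*((z-o[2])/r[:,2])[:,None]
def bydepth(px,d,T,K,D):
    o,r=rays(px,T,K,D); px=np.array(px,int).reshape(-1,2); return o+r*d[px[:,1],px[:,0]][:,None]
def proj(P,T,K,D):
    c=(np.atleast_2d(P)-T[:3,3])@T[:3,:3]; c=c*[1,-1,-1]
    return cv2.projectPoints(c.reshape(-1,1,3),np.zeros(3),np.zeros(3),K,D)[0].reshape(-1,2)
E
python3 - <<'E'
from h import *
for n in("side","top","wrist"): save(n,n+"0"); im,d,T,K,D=load(n+"0"); print(n,T.round(3).tolist(),K[0],D)
a=[cv2.imread(f"pics/{n}0.png") for n in("side","top")]
cv2.imwrite("pics/both.png",cv2.resize(np.vstack(a),(560,840))[:, :]) 
print(status.observe())
E
```

```text
side [[-0.923, 0.264, -0.281, 0.171], [-0.385, -0.594, 0.706, 1.058], [0.019, 0.76, 0.649, 1.027], [0.0, 0.0, 0.0, 1.0]] [562.33575569   0.         325.21862338] [-0.08625177  0.          0.          0.          0.        ]
top [[0.004, 0.985, -0.174, 0.353], [-1.0, 0.007, 0.017, 0.074], [0.018, 0.174, 0.985, 1.41], [0.0, 0.0, 0.0, 1.0]] [445.15245203   0.         317.15804946] [-0.02183954  0.          0.          0.          0.        ]
wrist [[0.41, 0.881, 0.235, 0.363], [-0.912, 0.396, 0.105, -0.632], [-0.001, -0.257, 0.966, 0.383], [0.0, 0.0, 0.0, 1.0]] [419.72568771   0.         319.9294711 ] [0.03338035 0.         0.         0.         0.        ]
{'time_s': 0.15, 'joint_positions': array([ 1.0712737 ,  0.59993607, -0.00254927,  1.5999412 ,  0.00180594,
        0.9429256 , -0.07980293]), 'joint_vel': array([ 0.00034789,  0.0006202 ,  0.00087492, -0.00147094,  0.00012375,
        0.00039814,  0.00021483]), 'tau': array([ 2.42208058e-03, -7.65585637e+01,  1.49892457e+00, -2.52564400e+01,
       -5.22963423e-02,  1.48336514e-02,  6.35754395e-05]), 'tool_pos': array([ 0.29733308, -0.66081314,  0.21796385]), 'orientation': array([-3.07050091e+00, -6.59088148e-01,  5.76139064e-04]), 'ft_force': array([-0.60434272,  0.14341063,  0.21677948]), 'ft_torque': array([-0.03165775, -0.02770794, -0.03137061]), 'finger_gap': 0.09297268914838216}
```

View pics/top0.png

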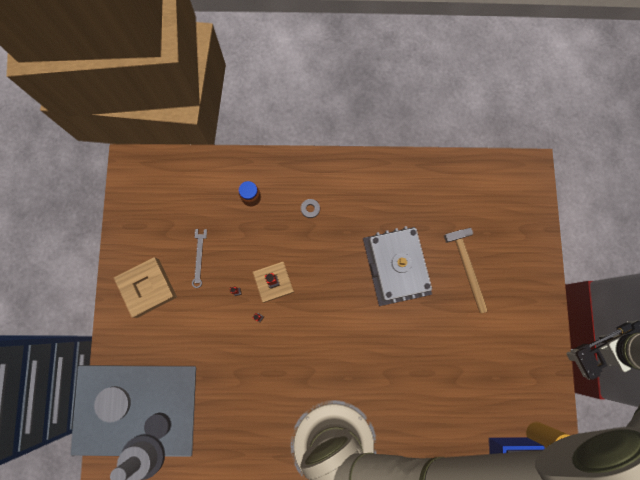

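View pics/side0.png

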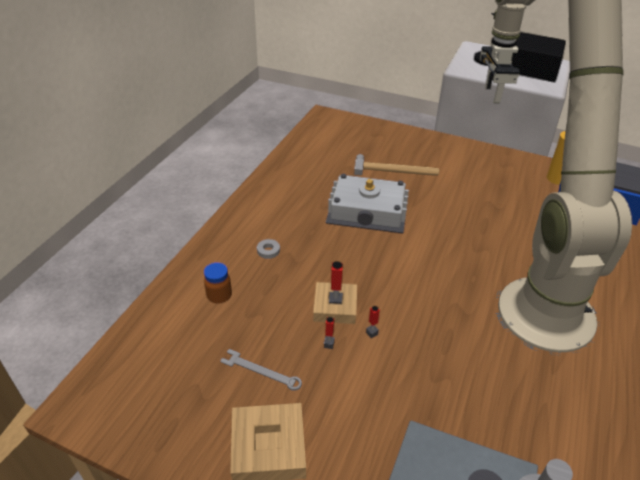

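Top view: the candidates for the driver are the large one in the small stand at (271,281) and the small loose ones at (235,291) and (258,317). For the stand there is a small one at (272,281) and a large one at (143,288). I choose the large driver in the small stand. The case boss and plug are at (402,262).

```bash
python3 - <<'E'
from h import *
im,d,T,K,D=load("top0"); s_im,s_d,sT,sK,sD=load("side0")
def pts(tag,u0,u1,v0,v1):
    im,d,T,K,D=load(tag); vv,uu=np.mgrid[v0:v1,u0:u1]; px=np.c_[uu.ravel(),vv.ravel()]
    return px,bydepth(px,d,T,K,D),im[vv.ravel(),uu.ravel()].astype(int)
for tag,w1,w2 in(("top0",(240,310,250,310),(355,440,215,310)),("side0",(300,365,250,325),(320,415,170,235))):
    px,P,c=pts(tag,*w1)
    hsv=cv2.cvtColor(c.astype(np.uint8)[None],cv2.COLOR_RGB2HSV)[0].astype(int)
    red=(c[:,0]>90)&(c[:,1]<50)&(c[:,2]<60)
    print(tag,"red n",red.sum(),np.median(P[red],0),P[red][:,2].min(),P[red][:,2].max())
    m=(P[:,2]>.02)&(P[:,2]<.045)
    print(" stand",m.sum(),np.median(P[m],0), cv2.minAreaRect(P[m][:,:2].astype(np.float32)*1000))
    hi=(P[:,2]>.1); print(" driver high",hi.sum(),np.median(P[hi],0),P[hi][:,2].max())
    px,P,c=pts(tag,*w2)
    m=(P[:,2]>.055)&(P[:,2]<.075); print(" case",np.median(P[m],0),cv2.minAreaRect(P[m][:,:2].astype(np.float32)*1000))
    b=(P[:,2]>.076)&(P[:,2]<.084); print(" boss",b.sum(),np.median(P[b],0),cv2.minEnclosingCircle(P[b][:,:2].astype(np.float32)*1000))
    g=(P[:,2]>.098); print(" plug",g.sum(),np.median(P[g],0),P[g][:,2].max())
a=cv2.resize(cv2.imread("pics/top0.png")[245:325,220:310],(400,356),interpolation=2)
b=cv2.resize(cv2.imread("pics/side0.png")[250:350,300:400],(356,356),interpolation=2)
cv2.imwrite("pics/crop1.png",np.hstack([a,b]))
E
```

```text
top0 red n 20 [0.47999376 0.17996891 0.14040632] 0.1321662531106398 0.1480154748918472
 stand 918 [0.48199593 0.18281877 0.03193654] ((487.0921936035156, 186.87399291992188), (101.4791030883789, 99.354736328125), 19.160694122314453)
 driver high 114 [0.48275897 0.18328743 0.14133124] 1.4102224916759072
 case [ 0.53607246 -0.20098752  0.0659718 ] ((540.4722900390625, -199.0914764404297), (222.51998901367188, 164.84112548828125), 11.970184326171875)
 boss 216 [ 0.53927479 -0.20351437  0.07990539] ((543.8404541015625, -205.147216796875), 109.72860717773438)
 plug 67 [0.35302399 0.07387729 1.41022249] 1.4102224916759072
side0 red n 243 [0.4813388  0.20041138 0.10908307] 0.07676234792608216 0.14500191559107278
 stand 1299 [0.47990411 0.20002768 0.03274871] ((486.7188415527344, 188.5426483154297), (99.81510162353516, 108.69877624511719), 20.11648178100586)
 driver high 249 [0.48298098 0.19850298 0.13545923] 1.0265232377430658
 case [ 0.52938143 -0.18211611  0.06698012] ((538.091796875, -194.8483123779297), (221.6872100830078, 171.99127197265625), 12.592931747436523)
 boss 166 [ 0.5345951  -0.19341042  0.08035222] ((540.00048828125, -202.95068359375), 112.66343688964844)
 plug 71 [ 0.53502696 -0.19585555  0.10897993] 1.0265232377430658
```

View pics/crop1.png

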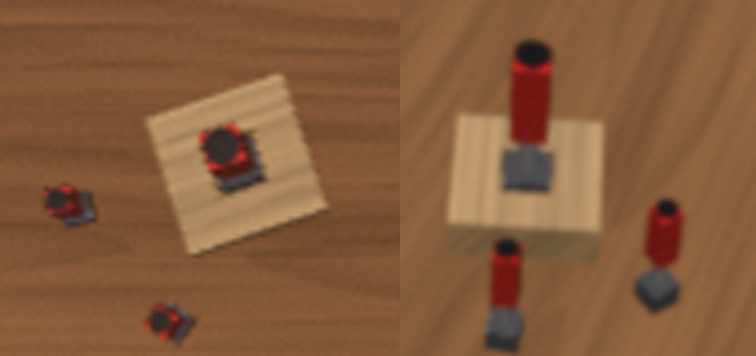

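The crop confirms the choice: the large red driver stands in the small stand, with two small copies loose beside it. The plug lies on the way, so I hover there first for a wrist view.

```bash
cat >> h.py <<'E'
def yawR(y): # tool down, tool x at yaw y deg
    c,s=np.cos(np.radians(y)),np.sin(np.radians(y)); return np.array([[c,s,0],[s,-c,0],[0,0,-1.]])
def rel(p,yaw,Rt=None):
    s=status.observe(); R0=R.from_rotvec(s["orientation"]).as_matrix()
    Rt=yawR(yaw) if Rt is None else Rt
    print("shift",(R0.T@(np.array(p)-s["tool_pos"])).round(4),"turn",np.degrees(R.from_matrix(R0.T@Rt).as_rotvec()).round(2),"t",s["time_s"])
def st():
    s=status.observe(); M=R.from_rotvec(s["orientation"]).as_matrix()
    print("t %.2f"%s["time_s"],"pos",s["tool_pos"].round(4),"yaw %.2f"%np.degrees(np.arctan2(M[1,0],M[0,0])),"z",M[:,2].round(4),"F",s["ft_force"].round(2),"M",s["ft_torque"].round(3),"gap %.4f"%s["finger_gap"],"q",s["joint_positions"].round(2))
E
python3 -c "
from h import *
st();rel([.54,-.20,.23],70)"
```

```text
t 0.15 pos [ 0.2973 -0.6608  0.218 ] yaw 24.23 z [-6.e-04  1.e-03 -1.e+00] F [-0.6   0.14  0.22] M [-0.032 -0.028 -0.031] gap 0.0930 q [ 1.07  0.6  -0.    1.6   0.    0.94 -0.08]
shift [ 0.4104 -0.3206 -0.0117] turn [-7.000e-02 -2.000e-02 -4.577e+01] t 0.15
```

Call:
drive_tool:
  series: [0.41,-0.32,-0.012,0,0,-46,1,0.41,-0.32,-0.012,0,0,-46,1,0.41,-0.32,-0.012,0,0,-46,1,0.41,-0.32,-0.012,0,0,-46,1,0.41,-0.32,-0.012,0,0,-46,1,0.41,-0.32,-0.012,0,0,-46,1,0.41,-0.32,-0.012,0,0,-46,1,0.41,-0.32,-0.012,0,0,-46,1,0.41,-0.32,-0.012,0,0,-46,1,0.41,-0.32,-0.012,0,0,-46,1]

```text
time_s: 1.4
tool_pos: [0.5404, -0.2002, 0.2305]
orientation: [-2.567, -1.81, 0.0]
ft_force: [-0.0, -0.3, -1.1]
finger_gap: 0.0928
```

```bash
python3 - <<'E'
from h import *
st(); save("wrist","w1"); save("side","side1"); rel([.485,.187,.26],109.5)
E
```

```text
t 1.40 pos [ 0.5404 -0.2002  0.2305] yaw 70.37 z [-3.e-04  1.e-04 -1.e+00] F [-0.02 -0.3  -1.08] M [-0.144 -0.024 -0.032] gap 0.0928 q [ 0.45  0.42 -0.27  1.92  0.15  0.82 -0.24]
shift [ 0.3483 -0.1835 -0.0299] turn [ -0.06   0.05 -39.38] t 1.5
```

View pics/w1.png

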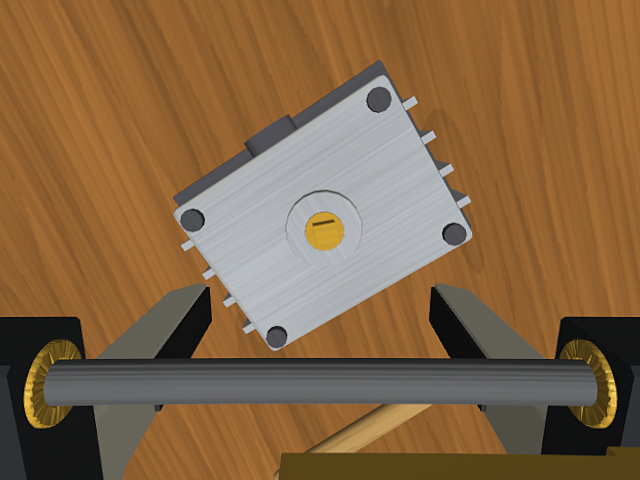

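The wrist view shows the boss centred at (324,229) with the brass plug at (323,230). Next: the boss circle, and the head's top plane and edges from depth.

```bash
python3 - <<'E'
from h import *
im,d,T,K,D=load("w1")
v,u=np.mgrid[180:285,270:375]; px=np.c_[u.ravel(),v.ravel()]; P=bydepth(px,d,T,K,D)
c=im[v.ravel(),u.ravel()].astype(int)
# boss circle
g=(P[:,2]>.0775)&(P[:,2]<.083); 
cont=max(cv2.findContours((g.reshape(v.shape)).astype(np.uint8),0,1)[0],key=cv2.contourArea).reshape(-1,2)+[270,180]
B=onplane(cont,.08,T,K,D); (x,y),r=cv2.minEnclosingCircle((B[:,:2]*1000).astype(np.float32)); print("boss",x,y,r,"z",np.median(P[g][:,2]))
A=np.c_[2*B[:,:2],np.ones(len(B))]; s=np.linalg.lstsq(A,(B[:,:2]**2).sum(1),rcond=None)[0]; print(" lsq",s[:2],np.sqrt(s[2]+s[0]**2+s[1]**2))
h=(P[:,2]>.1); Q=P[h]; print("head n",h.sum(),Q[:,2].min(),Q[:,2].max(),"ctr",Q.mean(0))
for _ in range(4):
    m=Q.mean(0); n=np.linalg.svd(Q-m)[2][2]; n*=np.sign(n[2]); e=(Q-m)@n; Q=Q[abs(e)<max(2*e.std(),3e-4)]
print("normal",n,"tilt",np.degrees(np.arccos(n[2])),"dir",np.degrees(np.arctan2(n[1],n[0])),"rms",e.std(),len(Q),m)
print(cv2.minAreaRect((Q[:,:2]*1000).astype(np.float32)))
case=(load("w1")[1]>0)
v2,u2=np.mgrid[60:360,160:480]; P2=bydepth(np.c_[u2.ravel(),v2.ravel()],d,T,K,D); k=(P2[:,2]>.06)&(P2[:,2]<.07)&(abs(P2[:,0]-.54)<.15)&(abs(P2[:,1]+.2)<.15); print("case",cv2.minAreaRect((P2[k][:,:2]*1000).astype(np.float32)))
cv2.imwrite("pics/crop2.png",cv2.resize(im[180:285,270:375,::-1],(630,630)[:2] and (590,590),interpolation=2))
E
```

```text
boss 542.5535278320312 -204.02761840820312 29.68914794921875 z 0.07948461144780733
 lsq [ 0.54258312 -0.20412587] 0.029108084987200467
head n 576 0.10000615436297389 0.39599838596964443 ctr [ 0.54644931 -0.19568426  0.13372455]
normal [-0.99297811  0.10986542  0.04386411] tilt 87.48596480601046 dir 173.6863407559467 rms 0.0044126002090324 576 [ 0.54644931 -0.19568426  0.13372455]
((549.8604125976562, -171.26171875), (79.65751647949219, 16.520483016967773), 79.9664306640625)
case ((541.6641845703125, -198.38990783691406), (200.07974243164062, 162.1840057373047), 12.257219314575195)
```

View pics/crop2.png

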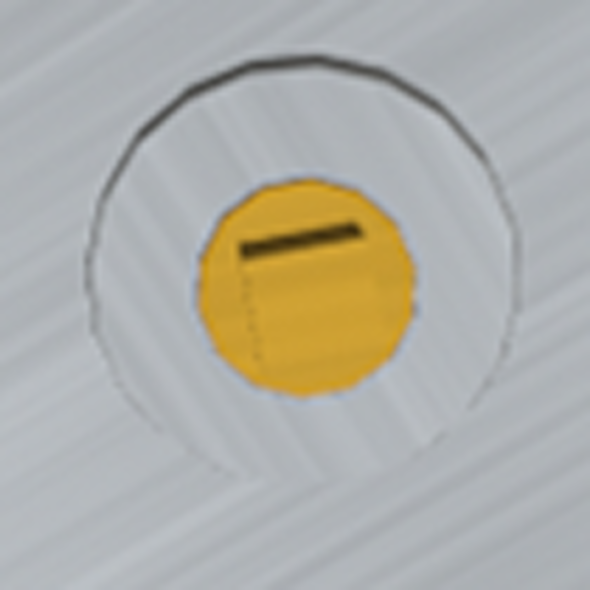

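Call:
drive_tool:
  series: [0.348,-0.183,-0.03,0,0,-39.4,1,0.348,-0.183,-0.03,0,0,-39.4,1,0.348,-0.183,-0.03,0,0,-39.4,1,0.348,-0.183,-0.03,0,0,-39.4,1,0.348,-0.183,-0.03,0,0,-39.4,1,0.348,-0.183,-0.03,0,0,-39.4,1,0.348,-0.183,-0.03,0,0,-39.4,1,0.348,-0.183,-0.03,0,0,-39.4,1]

```text
time_s: 2.5
tool_pos: [0.4859, 0.1873, 0.2605]
orientation: [1.811, 2.567, -0.001]
ft_force: [0.1, -0.7, 0.2]
finger_gap: 0.0925
```

The crop shows the head's shadowed side from (240,250) to (362,230), its left side from (243,275) to (258,360), and the flange circle centred at (307,288). I now measure the stand with the wrist camera and refine the plug numbers.

```bash
python3 - <<'E'
from h import *
im,d,T,K,D=load("w1"); f=105/590
c2p=lambda a:np.array(a,float).reshape(-1,2)*f+[270,180]
print("boss rgb",onplane(c2p((302,272)),.08,T,K,D),"flange top",onplane(c2p((307,288)),.088,T,K,D))
E=onplane(c2p([(240,250),(362,230),(243,275),(258,360)]),.107,T,K,D); 
for a,b in((0,1),(2,3)): w=E[b]-E[a]; print("edge yaw",np.degrees(np.arctan2(w[1],w[0]))%90,np.linalg.norm(w))
v,u=np.mgrid[200:260,295:355]; P=bydepth(np.c_[u.ravel(),v.ravel()],d,T,K,D)
h=(P[:,2]>.1)&(P[:,2]<.116)&(np.hypot(P[:,0]-.542,P[:,1]+.2)<.025); Q=P[h]; print(len(Q),Q[:,2].min(),Q[:,2].max())
for _ in range(5):
    m=Q.mean(0); n=np.linalg.svd(Q-m)[2][2]; n*=np.sign(n[2]); e=(Q-m)@n; Q=Q[abs(e)<max(2.5*e.std(),2e-4)]
print("normal",n,"tilt",np.degrees(np.arccos(n[2])),"rms",e.std(),len(Q),"ctr",m,cv2.minAreaRect((Q[:,:2]*1000).astype(np.float32)))
print("side view:"); im,d,T,K,D=load("side0"); v,u=np.mgrid[170:200,350:390]; P=bydepth(np.c_[u.ravel(),v.ravel()],d,T,K,D)
Q=P[(P[:,2]>.1)&(P[:,2]<.116)]; print(len(Q),Q.mean(0),Q[:,2].max())
st(); save("wrist","w2")
im,d,T,K,D=load("w2"); v,u=np.mgrid[0:480,0:640]; px=np.c_[u.ravel(),v.ravel()]; P=bydepth(px,d,T,K,D); ok=(np.hypot(P[:,0]-.486,P[:,1]-.187)<.08)
g=ok&(P[:,2]>.029)&(P[:,2]<.035); print("stand top",np.median(P[g][:,2]),cv2.minAreaRect((P[g][:,:2]*1000).astype(np.float32)))
t=ok&(P[:,2]>.137)&(P[:,2]<.15); print("cap",t.sum(),np.median(P[t][:,2]),P[t].mean(0),cv2.minAreaRect((P[t][:,:2]*1000).astype(np.float32)))
b=ok&(P[:,2]>.0345)&(P[:,2]<.042); print("sock",b.sum(),cv2.minAreaRect((P[b][:,:2]*1000).astype(np.float32)))
E
```

```text
boss rgb [[ 0.54323573 -0.20356132  0.08      ]] flange top [[ 0.54368055 -0.20408967  0.088     ]]
edge yaw 79.8450565794229 0.015489030202274266
edge yaw 79.86466654188222 0.011231950831427435
523 0.10000615436297389 0.10994138257650721
normal [0.08492921 0.08011294 0.99316109] tilt 6.704694060242289 rms 0.000658890500614686 493 ctr [ 0.54462982 -0.20223868  0.10730685] ((544.5595703125, -202.4280242919922), (16.543296813964844, 15.879229545593262), 80.9100570678711)
side view:
40 [ 0.54086777 -0.20047614  0.1071252 ] 0.11251163661510011
t 2.50 pos [0.4859 0.1873 0.2605] yaw 109.61 z [-1.e-04 -6.e-04 -1.e+00] F [ 0.13 -0.66  0.24] M [-0.122 -0.141  0.075] gap 0.0925 q [-0.06  0.35 -0.55  1.99  0.24  0.86 -0.39]
stand top 0.031565417883864466 ((488.2776184082031, 187.8828582763672), (101.0540771484375, 100.93125915527344), 19.287281036376953)
cap 1248 0.14222800527605206 [0.48749912 0.18878304 0.14153312] ((487.94329833984375, 187.81983947753906), (25.693470001220703, 25.76551628112793), 19.203256607055664)
sock 361 ((485.8268737792969, 193.45297241210938), (31.090587615966797, 19.799602508544922), 19.961008071899414)
```

View pics/w2.png

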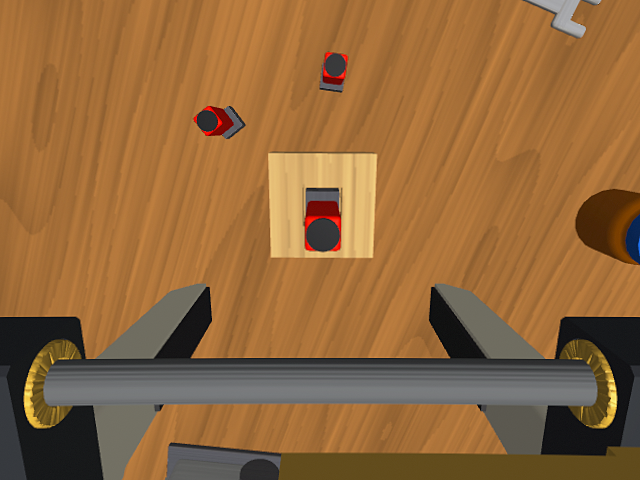

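The view shows the driver cap at (323,235), its socket at (322,195) in the hole, and the small copies at (335,65) and (207,121). The heights check out: stand top 31.6 mm, cap 142 mm, boss 79.5 mm. The plug leans 6.7° towards (+x,+y), with its head at yaw about 80°.

```bash
python3 -c "
from h import *
rel([.4878,.188,.086],109.2)"
```

```text
shift [0.0015 0.0024 0.1742] turn [-0.05  0.07  0.3 ] t 2.55
```

Call:
drive_tool:
  series: [0.0015,0.0023,0.06,0,0,0.3,1,0.0015,0.0023,0.11,0,0,0.3,1,0.0015,0.0023,0.15,0,0,0.3,1,0.0015,0.0023,0.174,0,0,0.3,1,0.0015,0.0023,0.174,0,0,0.3,0.6,0.0015,0.0023,0.174,0,0,0.3,0.3,0.0015,0.0023,0.174,0,0,0.3,0.1,0.0015,0.0023,0.174,0,0,0.3,0.1,0.0015,0.0023,0.174,0,0,0.3,0,0.0015,0.0023,0.174,0,0,0.3,0]
  squeeze: 20

```text
time_s: 3.8
tool_pos: [0.4873, 0.1905, 0.0868]
orientation: [1.817, 2.563, 0.0]
ft_force: [-0.2, 0.1, 1.3]
finger_gap: 0.0377
```

Call:
drive_tool:
  series: [0,0,0,0,0,0,0,0,0,0,0,0,0,0,0,0,0,0,0,0,0]
  squeeze: 45

```text
time_s: 4.18
tool_pos: [0.4872, 0.1905, 0.0866]
orientation: [-1.817, -2.563, 0.0]
ft_force: [0.1, 0.3, -0.2]
finger_gap: 0.0258
```

```bash
python3 -c "
from h import *
st()"
```

```text
t 4.17 pos [0.4872 0.1905 0.0866] yaw 109.33 z [-1.e-04 -1.e-04 -1.e+00] F [ 0.08  0.29 -0.17] M [-0.026 -0.1    0.002] gap 0.0258 q [-0.21  0.58 -0.39  2.15  0.47  0.48 -0.62]
```

Call:
drive_tool:
  series: [0,0,-0.01,0,0,0,0,0,0,-0.025,0,0,0,0,0,0,-0.055,0,0,0,0,0,0,-0.1,0,0,0,0,0,0,-0.15,0,0,0,0,0,0,-0.17,0,0,0,0,0,0,-0.17,0,0,0,0]

```text
time_s: 5.05
tool_pos: [0.4878, 0.1907, 0.2588]
orientation: [1.816, 2.561, 0.005]
ft_force: [0.3, -0.3, -2.5]
finger_gap: 0.0258
```

```bash
python3 - <<'E'
from h import *
st(); save("wrist","w3"); save("side","s3"); save("top","t3")
im,d,T,K,D=load("w3"); s=status.observe(); 
M=R.from_rotvec(s["orientation"]).as_matrix(); v,u=np.mgrid[0:480,0:640]; P=bydepth(np.c_[u.ravel(),v.ravel()],d,T,K,D); L=(P-s["tool_pos"])@M
c=im.reshape(-1,3).astype(int); red=(c[:,0]>90)&(c[:,1]<60)&(c[:,2]<70)&(abs(L[:,0])<.04)&(abs(L[:,1])<.04)
print(red.sum(),L[red].min(0),L[red].max(0))
blk=(c.max(1)<90)&(abs(L[:,0])<.03)&(abs(L[:,1])<.02)&(L[:,2]>.04)&(L[:,2]<.09); print(blk.sum(),L[blk].min(0) if blk.any() else 0,L[blk].max(0) if blk.any() else 0)
b=.0426
r=proj(s["tool_pos"]+M@np.array([[0,0,.05],[0,0,.076],[-.016,-.016,.05]]).T.T@M.T if 0 else s["tool_pos"]+np.array([[0,0,.05],[0,0,.076]])@M.T,T,K,D); print("proj",r)
for tag in("w3",): cv2.imwrite("pics/w3c.png",im[100:480,120:520,::-1])
i2=load("s3")[0]; cv2.imwrite("pics/w3c.png",np.hstack([im[100:480,140:500,::-1],cv2.resize(i2[170:330,250:410,::-1],(380,380))]))
E
```

```text
t 5.05 pos [0.4878 0.1907 0.2588] yaw 109.30 z [ 0.0037  0.0011 -1.    ] F [ 0.28 -0.31 -2.49] M [-0.068 -0.127  0.021] gap 0.0258 q [-0.06  0.35 -0.56  1.99  0.25  0.86 -0.41]
5948 [-0.01478343 -0.01143043 -0.05936154] [0.01156375 0.01732375 0.04712309]
614 [ 0.00133176 -0.01361339  0.04138871] [0.01397351 0.01763801 0.07370428]
proj [[316.09024848 264.32553124]
 [316.21059758 251.06568818]]
```

View pics/w3c.png

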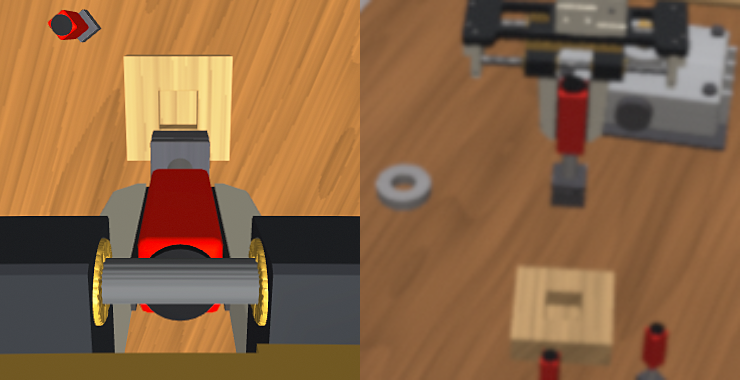

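The wrist view shows the driver held square, its socket at about (180,160) in the crop, hanging over the empty stand hole. The side view agrees. The in-hand offset seen by the wrist camera is (-1.8, +2) mm, and since the plug was measured with the same camera the shared bias cancels.

```bash
cat >> h.py <<'E'
B=np.array([.5427,-.204,.080]); N=np.array([.085,.080,.993]); N/=np.linalg.norm(N); OFF=np.array([-.0018,.002,.0766])
def at(s,frac=1.0,yaw=80.,B=B,dxy=(0,0)):
    "tool target: driver mouth at s above the bore along axis leaning frac of the plug's lean"
    ax=np.cross([0,0,1],N); a=np.arcsin(np.linalg.norm(ax)); ax/=np.linalg.norm(ax)
    Q=R.from_rotvec(ax*a*frac).as_matrix(); Rt=Q@yawR(yaw); p=B+np.r_[dxy,0]+Q@[0,0,s]-Rt@OFF
    print("s",s,"frac",frac,"p",p.round(4),end=" "); rel(p,0,Rt)
E
python3 -c "
from h import *
at(.07)"
```

```text
s 0.07 frac 1.0 p [ 0.5535 -0.1902  0.2256] shift [-0.3808 -0.0626  0.0305] turn [ 5.22 -4.19 29.29] t 5.2
```

Call:
drive_tool:
  series: [-0.06,-0.01,0,0,0,5,0,-0.12,-0.02,0,0,0,10,0,-0.18,-0.03,0,0,0,17,0,-0.24,-0.04,0.01,1.5,-1.3,22,0,-0.3,-0.05,0.02,3,-2.5,26,0,-0.35,-0.058,0.03,4.3,-3.5,28,0,-0.381,-0.0626,0.0305,5.22,-4.19,29.3,0,-0.381,-0.0626,0.0305,5.22,-4.19,29.3,0,-0.381,-0.0626,0.0305,5.22,-4.19,29.3,0]

```text
time_s: 6.32
tool_pos: [0.5543, -0.1882, 0.2259]
orientation: [2.396, 2.014, -0.18]
ft_force: [-0.1, 0.2, -2.7]
finger_gap: 0.0256
```

```bash
python3 - <<'E'
from h import *
st(); at(.07); at(.034); at(.028)
save("wrist","w4"); save("side","s4")
im=load("w4")[0]; i2=load("s4")[0]
cv2.imwrite("pics/c4.png",np.hstack([im[100:480,140:500,::-1],cv2.resize(i2[115:215,320:420,::-1],(380,380),interpolation=2)]))
E
```

```text
t 6.33 pos [ 0.5543 -0.1882  0.2259] yaw 80.28 z [-0.0841 -0.0782 -0.9934] F [-0.12  0.24 -2.68] M [ 0.18  -0.146 -0.036] gap 0.0256 q [ 0.38  0.46 -0.29  1.87  0.27  0.92 -0.24]
s 0.07 frac 1.0 p [ 0.5535 -0.1902  0.2256] shift [-0.0021 -0.0004  0.0005] turn [ 0.03 -0.11  0.1 ] t 6.325
s 0.034 frac 1.0 p [ 0.5504 -0.193   0.1898] shift [-0.0021 -0.0004  0.0365] turn [ 0.03 -0.11  0.1 ] t 6.325
s 0.028 frac 1.0 p [ 0.5499 -0.1935  0.1839] shift [-0.0021 -0.0004  0.0425] turn [ 0.03 -0.11  0.1 ] t 6.325
```

View pics/c4.png

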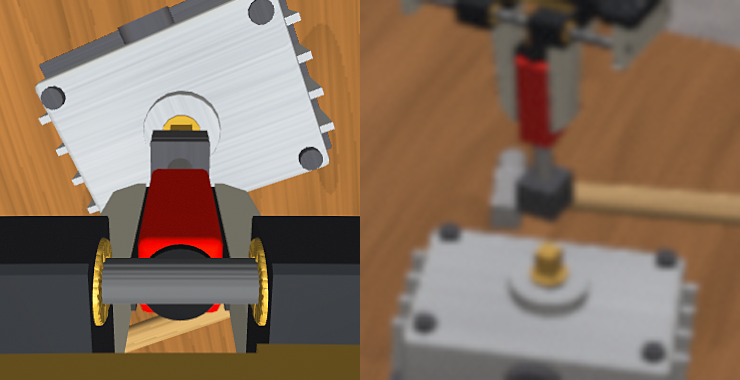

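The wrist view shows the head at (181,125), straight below the socket at (180,150). The side view shows the socket just above the plug. Descending along the plug's axis.

Call:
drive_tool:
  series: [-0.0021,-0.0004,0.015,0,0,0,0,-0.0021,-0.0004,0.027,0,0,0,0,-0.0021,-0.0004,0.033,0,0,0,0,-0.0021,-0.0004,0.036,0,0,0,0,-0.0021,-0.0004,0.038,0,0,0,0,-0.0021,-0.0004,0.04,0,0,0,0,-0.0021,-0.0004,0.042,0,0,0,0,-0.0021,-0.0004,0.042,0,0,0,0]

```text
time_s: 7.42
tool_pos: [0.5499, -0.1951, 0.1846]
orientation: [2.398, 2.011, -0.181]
ft_force: [0.4, -0.3, -2.3]
finger_gap: 0.0261
```

```bash
python3 - <<'E'
from h import *
st(); at(.028); at(.020)
E
```

```text
t 7.42 pos [ 0.5499 -0.1951  0.1846] yaw 80.17 z [-0.0839 -0.0793 -0.9933] F [ 0.39 -0.27 -2.31] M [ 0.076 -0.143 -0.01 ] gap 0.0261 q [ 0.38  0.51 -0.28  1.91  0.3   0.84 -0.26]
s 0.028 frac 1.0 p [ 0.5499 -0.1935  0.1839] shift [ 0.0017 -0.0002  0.0006] turn [ 0.06 -0.05 -0.01] t 7.425
s 0.02 frac 1.0 p [ 0.5493 -0.1942  0.1759] shift [ 0.0016 -0.0002  0.0086] turn [ 0.06 -0.05 -0.01] t 7.425
```

```bash
python3 - <<'E'
from h import *
for i in range(5):
    s=status.observe(); print(s["tool_pos"].round(4),s["ft_force"].round(2)); eyes.grab_frame("side")
at(.02)
E
```

```text
[ 0.5499 -0.1951  0.1846] [ 0.39 -0.27 -2.31]
[ 0.55   -0.1951  0.1846] [-0.33  0.74 -2.06]
[ 0.5501 -0.1951  0.1847] [ 0.07  0.21 -2.59]
[ 0.5501 -0.1951  0.1847] [-0.32 -0.05 -3.36]
[ 0.5501 -0.1951  0.1847] [-0.06  0.06 -1.83]
s 0.02 frac 1.0 p [ 0.5493 -0.1942  0.1759] shift [ 0.0016 -0.0003  0.0087] turn [ 0.07 -0.05 -0.01] t 7.675
```

Call:
drive_tool:
  series: [0.0016,-0.0002,0.0005,0,0,0,0,0.0016,-0.0002,0.002,0,0,0,0,0.0016,-0.0002,0.0035,0,0,0,0,0.0016,-0.0002,0.005,0,0,0,0,0.0016,-0.0002,0.005,0,0,0,0]

```text
time_s: 8.3
tool_pos: [0.5498, -0.1939, 0.1794]
orientation: [2.397, 2.011, -0.181]
ft_force: [1.2, -0.1, -1.7]
finger_gap: 0.026
```

```bash
python3 - <<'E'
from h import *
st(); at(.020)
E
```

```text
t 8.30 pos [ 0.5498 -0.1939  0.1794] yaw 80.18 z [-0.0836 -0.0793 -0.9933] F [ 1.21 -0.11 -1.69] M [ 0.04  -0.418  0.043] gap 0.0260 q [ 0.38  0.51 -0.27  1.92  0.31  0.83 -0.26]
s 0.02 frac 1.0 p [ 0.5493 -0.1942  0.1759] shift [ 0.     -0.0002  0.0035] turn [ 0.07 -0.06 -0.01] t 8.3
```

Call:
drive_tool:
  series: [0,-0.0002,0.002,0,0,0,0,0,-0.0002,0.004,0,0,0,0,0,-0.0002,0.006,0,0,0,0,0,-0.0002,0.007,0,0,0,0]

```text
time_s: 8.8
tool_pos: [0.5492, -0.1944, 0.1725]
orientation: [2.397, 2.011, -0.18]
ft_force: [2.3, -0.1, -2.2]
finger_gap: 0.026
```

```bash
python3 - <<'E'
from h import *
st(); at(.012);at(.010)
E
```

```text
t 8.80 pos [ 0.5492 -0.1944  0.1725] yaw 80.18 z [-0.0833 -0.0793 -0.9934] F [ 2.29 -0.14 -2.17] M [-0.013 -0.794  0.099] gap 0.0260 q [ 0.38  0.52 -0.27  1.92  0.31  0.81 -0.27]
s 0.012 frac 1.0 p [ 0.5486 -0.1948  0.168 ] shift [-0.     -0.0002  0.0046] turn [ 0.09 -0.06 -0.  ] t 8.8
s 0.01 frac 1.0 p [ 0.5484 -0.195   0.166 ] shift [-0.     -0.0002  0.0066] turn [ 0.09 -0.06 -0.  ] t 8.8
```

Call:
drive_tool:
  series: [0,0.0003,0.002,0,0,0,0,0,0.0003,0.004,0,0,0,0,0,0.0003,0.0055,0,0,0,0,0,0.0003,0.0065,0,0,0,0,0,0.0003,0.0065,0,0,0,0]

```text
time_s: 9.43
tool_pos: [0.5487, -0.195, 0.166]
orientation: [2.397, 2.011, -0.181]
ft_force: [2.1, -0.7, -3.0]
finger_gap: 0.026
```

```bash
python3 - <<'E'
from h import *
st(); at(.009);at(.008)
E
```

```text
t 9.43 pos [ 0.5487 -0.195   0.166 ] yaw 80.18 z [-0.0837 -0.0792 -0.9933] F [ 2.14 -0.69 -3.02] M [ 0.047 -0.799  0.03 ] gap 0.0260 q [ 0.37  0.53 -0.27  1.93  0.32  0.8  -0.27]
s 0.009 frac 1.0 p [ 0.5483 -0.195   0.165 ] shift [ 0.     -0.0003  0.001 ] turn [ 0.06 -0.06 -0.01] t 9.425
s 0.008 frac 1.0 p [ 0.5482 -0.1951  0.164 ] shift [ 0.     -0.0003  0.002 ] turn [ 0.06 -0.06 -0.01] t 9.425
```

```bash
python3 - <<'E'
from h import *
at(.010,.5);at(.0100,0)
E
```

```text
s 0.01 frac 0.5 p [ 0.5447 -0.1984  0.1664] shift [-0.004  -0.0033  0.0002] turn [-1.94  2.63 -0.01] t 9.425
s 0.01 frac 0 p [ 0.541  -0.2019  0.1666] shift [-0.0081 -0.0063  0.0006] turn [-3.94  5.32 -0.01] t 9.425
```

Call:
drive_tool:
  series: [-0.002,-0.0015,0,-1,1.3,0,0,-0.004,-0.003,0.0002,-2,2.65,0,0,-0.006,-0.0045,0.0003,-3,4,0,0,-0.0081,-0.006,0.0005,-3.94,5.32,0,0,-0.0081,-0.006,0.0005,-3.94,5.32,0,0]

```text
time_s: 10.05
tool_pos: [0.5408, -0.2026, 0.1669]
orientation: [-2.408, -2.017, -0.001]
ft_force: [1.7, 0.2, -1.5]
finger_gap: 0.0255
```

```bash
python3 - <<'E'
from h import *
st(); at(.009,0)
E
```

```text
t 10.05 pos [ 0.5408 -0.2026  0.1669] yaw 79.90 z [ 4.e-04  6.e-04 -1.e+00] F [ 1.72  0.25 -1.49] M [ 0.13  -0.609  0.023] gap 0.0255 q [ 0.49  0.51 -0.33  1.98  0.25  0.7  -0.17]
s 0.009 frac 0 p [ 0.541  -0.2019  0.1656] shift [0.0008 0.0001 0.0013] turn [ 0.01 -0.04 -0.1 ] t 10.05
```

Call:
drive_tool:
  series: [0.0008,0.0005,0.0008,0,0,0,0,0.0008,0.0005,0.0015,0,0,0,0,0.0008,0.0005,0.002,0,0,0,0]

```text
time_s: 10.42
tool_pos: [0.5421, -0.2014, 0.1652]
orientation: [2.406, 2.019, -0.001]
ft_force: [-0.4, -1.2, 7.8]
finger_gap: 0.026
```

```bash
python3 - <<'E'
from h import *
st(); at(.009,0)
E
```

```text
t 10.43 pos [ 0.5421 -0.2014  0.1652] yaw 80.00 z [-2.e-04 -8.e-04 -1.e+00] F [-0.39 -1.24  7.84] M [-0.358  0.118 -0.033] gap 0.0260 q [ 0.49  0.51 -0.33  1.98  0.25  0.69 -0.17]
s 0.009 frac 0 p [ 0.541  -0.2019  0.1656] shift [-0.0006 -0.0009 -0.0004] turn [-0.    0.05  0.  ] t 10.425
```

Call:
drive_tool:
  series: [-0.0003,-0.0004,0.0003,0,0,0,0,-0.0003,-0.0004,0.0003,0,0,0,0,-0.0003,-0.0004,0.0003,0,0,0,0,-0.0003,-0.0004,0.0003,0,0,0,0]

```text
time_s: 10.92
tool_pos: [0.542, -0.2015, 0.1652]
orientation: [2.405, 2.019, -0.0]
ft_force: [-0.7, -0.3, 7.2]
finger_gap: 0.0258
```

```bash
python3 - <<'E'
from h import *
st(); save("side","s5"); save("wrist","w5")
i2=load("s5")[0];im=load("w5")[0]
cv2.imwrite("pics/c5.png",np.hstack([im[100:480,140:500,::-1],cv2.resize(i2[115:215,320:420,::-1],(380,380),interpolation=2)]))
E
```

```text
t 10.93 pos [ 0.542  -0.2015  0.1652] yaw 80.02 z [ 6.e-04 -9.e-04 -1.e+00] F [-0.69 -0.29  7.23] M [-0.222  0.081 -0.025] gap 0.0258 q [ 0.49  0.51 -0.33  1.98  0.25  0.69 -0.17]
```

View pics/c5.png

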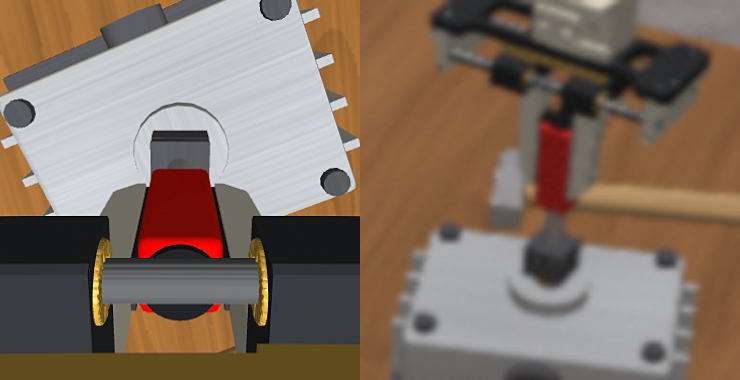

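The view shows the socket down at the boss at (180,140), the driver upright, and about 10 N on the top with little side force. Turning clockwise about the driver's axis in stages.

Call:
drive_tool:
  series: [0,0.0003,0.0001,0,0,8,0,-0.0001,0.0005,0.0001,0,0,16,0,-0.0002,0.0008,0.0002,0,0,24,0,-0.0003,0.001,0.0002,0,0,32,0,-0.0003,0.001,0.0002,0,0,32,0]

```text
time_s: 11.65
tool_pos: [0.5432, -0.2022, 0.1651]
orientation: [2.869, 1.275, 0.001]
ft_force: [0.7, -1.9, 6.9]
finger_gap: 0.0261
```

```bash
python3 -c "
from h import *
st()"
```

```text
t 11.65 pos [ 0.5432 -0.2022  0.1651] yaw 47.91 z [ 0.0012 -0.0014 -1.    ] F [ 0.73 -1.87  6.94] M [-0.548 -0.076  0.014] gap 0.0261 q [ 0.38  0.5  -0.17  1.98  0.13  0.67 -0.61]
```

Call:
drive_tool:
  series: [-0.0001,0.0004,0.0001,0,0,8,0,-0.0002,0.0007,0.0001,0,0,16,0,-0.0004,0.001,0.0002,0,0,24,0,-0.0005,0.0012,0.0003,0,0,32,0,-0.0005,0.0012,0.0003,0,0,32,0]

```text
time_s: 12.28
tool_pos: [0.5438, -0.2032, 0.1648]
orientation: [3.11, 0.435, 0.002]
ft_force: [-0.8, -0.7, 7.8]
finger_gap: 0.026
```

```bash
python3 -c "
from h import *
st()"
```

```text
t 12.28 pos [ 0.5438 -0.2032  0.1648] yaw 15.92 z [ 0.0012 -0.0011 -1.    ] F [-0.82 -0.66  7.77] M [-0.338  0.076  0.022] gap 0.0260 q [ 0.26  0.49 -0.01  1.99  0.01  0.66 -1.04]
```

Call:
drive_tool:
  series: [-0.0001,0.0003,0.0001,0,0,8,0,-0.0002,0.0005,0.0001,0,0,16,0,-0.0003,0.0008,0.0002,0,0,24,0,-0.0004,0.001,0.0003,0,0,32,0,-0.0004,0.001,0.0003,0,0,32,0,-0.0004,0.001,0.0003,0,0,32,0]

```text
time_s: 13.02
tool_pos: [0.5437, -0.2043, 0.1646]
orientation: [3.11, -0.437, 0.002]
ft_force: [0.2, -1.4, 7.6]
finger_gap: 0.026
```

```bash
python3 -c "
from h import *
st()"
```

```text
t 13.03 pos [ 0.5437 -0.2043  0.1646] yaw -15.98 z [ 1.5e-03 -9.0e-04 -1.0e+00] F [ 0.19 -1.43  7.57] M [-0.205  0.047  0.019] gap 0.0260 q [ 0.15  0.5   0.15  2.   -0.12  0.66 -1.46]
```

Call:
drive_tool:
  series: [0,-0.0001,-0.0003,0,0,-4,0,0,-0.0001,-0.001,0,0,-5,0,0,-0.0001,-0.003,0,0,-5,0,0,-0.0001,-0.004,0,0,-5,0]

```text
time_s: 13.52
tool_pos: [0.543, -0.2038, 0.1675]
orientation: [-3.127, 0.302, 0.0]
ft_force: [2.4, -0.0, -2.8]
finger_gap: 0.0256
```

```bash
python3 -c "
from h import *
st()"
```

```text
t 13.53 pos [ 0.543  -0.2038  0.1675] yaw -11.03 z [-2.e-04  1.e-04 -1.e+00] F [ 2.43 -0.03 -2.83] M [-0.035 -0.606  0.013] gap 0.0256 q [ 0.17  0.49  0.13  1.99 -0.1   0.66 -1.4 ]
```

The driver drifted 0.8 mm in -x and carries 2.4 N of side load. I press again to re-square the plug, then lift with that compensated.

Call:
drive_tool:
  series: [0.0008,0.0002,0,0,0,0,0,0.0008,0.0002,0.002,0,0,0,0,0.0008,0.0002,0.0035,0,0,0,0,0.0008,0.0002,0.0042,0,0,0,0,0.0008,0.0002,0.0042,0,0,0,0]

```text
time_s: 14.15
tool_pos: [0.5436, -0.2047, 0.1644]
orientation: [3.127, -0.302, 0.001]
ft_force: [-2.0, 0.9, 10.7]
finger_gap: 0.0259
```

```bash
python3 -c "
from h import *
st()"
```

```text
t 14.15 pos [ 0.5436 -0.2047  0.1644] yaw -11.03 z [ 4.e-04 -1.e-04 -1.e+00] F [-1.98  0.94 10.71] M [0.166 0.691 0.009] gap 0.0259 q [ 0.17  0.5   0.13  1.99 -0.1   0.66 -1.4 ]
```

Call:
drive_tool:
  series: [-0.0003,-0.0004,0,0,0,0,0,-0.0003,-0.0004,0,0,0,0,0,-0.0003,-0.0004,-0.001,0,0,0,0,-0.0003,-0.0004,-0.0015,0,0,0,0]

```text
time_s: 14.65
tool_pos: [0.5434, -0.2042, 0.165]
orientation: [3.127, -0.302, 0.0]
ft_force: [0.1, -1.6, -0.3]
finger_gap: 0.0257
```

```bash
python3 -c "
from h import *
st()"
```

```text
t 14.65 pos [ 0.5434 -0.2042  0.165 ] yaw -11.02 z [-0.e+00 -2.e-04 -1.e+00] F [ 0.1  -1.6  -0.26] M [-0.179 -0.119 -0.029] gap 0.0257 q [ 0.17  0.5   0.13  1.99 -0.1   0.66 -1.4 ]
```

Call:
drive_tool:
  series: [0.0001,0.0003,-0.001,0,0,0,0,0.0002,0.0003,-0.004,0,0,0,0,0.0002,0.0003,-0.008,0,0,0,0]

```text
time_s: 15.02
tool_pos: [0.5434, -0.2041, 0.1729]
orientation: [-3.127, 0.301, 0.001]
ft_force: [1.2, 0.6, -1.7]
finger_gap: 0.026
```

```bash
python3 -c "
from h import *
st()"
```

```text
t 15.03 pos [ 0.5434 -0.2041  0.1729] yaw -11.00 z [-8.e-04  3.e-04 -1.e+00] F [ 1.24  0.63 -1.73] M [ 0.026 -0.149 -0.029] gap 0.0260 q [ 0.17  0.49  0.13  1.99 -0.1   0.68 -1.4 ]
```

Side force is light, so I continue off the head and up.

Call:
drive_tool:
  series: [0.0002,-0.0001,-0.005,0,0,0,0,0.0003,-0.0001,-0.01,0,0,0,0,0.0003,-0.0001,-0.016,0,0,0,0,0.0003,-0.0001,-0.026,0,0,0,0,0,0,-0.05,0,0,0,0,0,0,-0.07,0,0,0,0]

```text
time_s: 15.78
tool_pos: [0.5436, -0.2044, 0.2443]
orientation: [3.127, -0.301, 0.0]
ft_force: [0.6, 0.0, -1.9]
finger_gap: 0.0254
```

```bash
python3 - <<'E'
from h import *
st(); save("wrist","w6"); save("side","s6")
im,d,T,K,D=load("w6")
v,u=np.mgrid[0:480,0:640]; P=bydepth(np.c_[u.ravel(),v.ravel()],d,T,K,D); c=im.reshape(-1,3).astype(int)
h=(P[:,2]>.1)&(P[:,2]<.116)&(np.hypot(P[:,0]-.542,P[:,1]+.2)<.025); print(h.sum())
i2=load("s6")[0]
cv2.imwrite("pics/c6.png",np.hstack([im[100:480,140:500,::-1],cv2.resize(i2[115:215,320:420,::-1],(380,380),interpolation=2)]))
rel([.4885,.188,.24],109)
E
```

```text
t 15.78 pos [ 0.5436 -0.2044  0.2443] yaw -11.01 z [ 3.e-04 -1.e-04 -1.e+00] F [ 0.61  0.02 -1.9 ] M [0.037 0.012 0.027] gap 0.0254 q [ 0.15  0.4   0.15  1.92 -0.08  0.83 -1.42]
228
shift [-0.1302 -0.3748  0.0048] turn [ 2.4000e-01 -1.2000e-01 -1.2002e+02] t 15.875
```

View pics/c6.png

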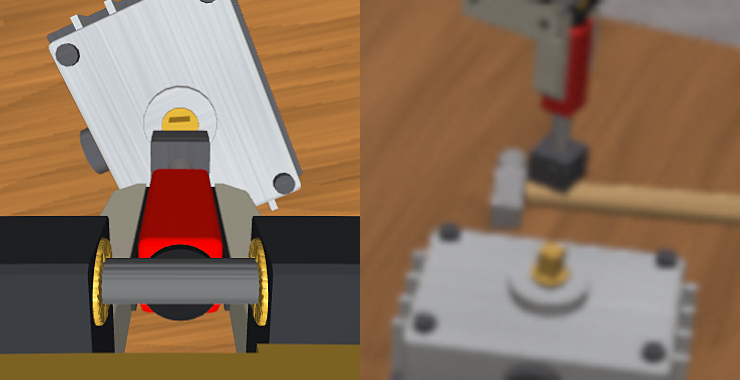

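The side view shows the plug upright at (550,262) after lifting. I move 50 mm aside so the wrist camera can measure its tilt clear of the socket.

Call:
drive_tool:
  series: [-0.03,0,0,0,0,0,0,-0.05,0,0,0,0,0,0,-0.05,0,0,0,0,0,0,-0.05,0,0,0,0,0,0]

```text
time_s: 16.38
tool_pos: [0.4953, -0.1948, 0.2429]
orientation: [3.127, -0.301, 0.001]
ft_force: [0.1, 0.3, -2.2]
finger_gap: 0.0258
```

```bash
python3 - <<'E'
from h import *
st(); save("wrist","w7")
im,d,T,K,D=load("w7")
v,u=np.mgrid[0:480,0:640]; P=bydepth(np.c_[u.ravel(),v.ravel()],d,T,K,D)
near=np.hypot(P[:,0]-.542,P[:,1]+.204)<.025
def fit(Q):
    for _ in range(6):
        m=np.median(Q,0) if 0 else Q.mean(0); n=np.linalg.svd(Q-m)[2][2]; n*=np.sign(n[2]); e=(Q-m)@n; Q=Q[abs(e)<max(2*e.std(),2e-4)]
    print("normal",n.round(4),"tilt",np.degrees(np.arccos(n[2])).round(2),"rms",e.std(),len(Q),"ctr",m.round(4),cv2.minAreaRect((Q[:,:2]*1000).astype(np.float32)))
Q=P[near&(P[:,2]>.1)&(P[:,2]<.116)]; print(len(Q),Q[:,2].min(),Q[:,2].max()); fit(P[near&(P[:,2]>.104)&(P[:,2]<.112)])
b=(np.hypot(P[:,0]-.542,P[:,1]+.204)<.04)&(P[:,2]>.0775)&(P[:,2]<.083); fit(P[b])
k=(P[:,2]>.064)&(P[:,2]<.069)&(abs(P[:,0]-.54)<.1)&(abs(P[:,1]+.2)<.1);fit(P[k])
rel([.4885,.188,.24],109)
E
```

```text
t 16.38 pos [ 0.4953 -0.1948  0.2429] yaw -10.99 z [ 5.e-04 -1.e-04 -1.e+00] F [ 0.13  0.25 -2.2 ] M [0.02  0.05  0.064] gap 0.0258 q [ 0.15  0.34  0.15  2.02 -0.07  0.79 -1.42]
558 0.10029497125310777 0.10904503628834167
normal [ 0.0248 -0.0022  0.9997] tilt 1.43 rms 0.0005125677857827756 468 ctr [ 0.5428 -0.204   0.1069] ((542.8350219726562, -203.9736328125), (15.951520919799805, 16.719289779663086), 82.81466674804688)
normal [4.8e-03 1.0e-04 1.0e+00] tilt 0.27 rms 0.0005454994859445094 2938 ctr [ 0.5439 -0.2044  0.0794] ((542.8724975585938, -204.04788208007812), (58.08373260498047, 59.11822509765625), 79.05946350097656)Traceback (most recent call last):
  File "<stdin>", line 12, in <module>
  File "<stdin>", line 8, in fit
    u, s, vh = gufunc(a, signature=signature)
               ~~~~~~^^^^^^^^^^^^^^^^^^^^^^^^
numpy._core._exceptions._ArrayMemoryError: Unable to allocate 8.51 GiB for an array with shape (33790, 33790) and data type float64
```

The plug now stands 1.4° off by depth, its head is centred over the boss to 0.1 mm, and its yaw fits a turn of about 87°. Carrying the driver to the stand.

```bash
python3 - <<'E'
from h import *
S=np.array([.4883,.1879,.010])
p=S-yawR(109.25)@OFF; print(p); rel(p+[0,0,.10],109.25)
E
```

```text
[0.48581838 0.18893998 0.0866    ]
shift [-0.0826 -0.3748  0.0562] turn [ 3.0000e-02 -2.0000e-02 -1.2024e+02] t 16.425
```

Call:
drive_tool:
  series: [-0.01,-0.05,0,0,0,-10,0,-0.02,-0.1,0,0,0,-20,0,-0.03,-0.15,0,0,0,-30,0,-0.04,-0.2,0,0,0,-40,0,-0.05,-0.25,0,0,0,-50,0,-0.06,-0.29,0.01,0,0,-60,0,-0.07,-0.32,0.02,0,0,-70,0,-0.08,-0.35,0.03,0,0,-80,0,-0.0826,-0.37,0.04,0,0,-90,0,-0.0826,-0.3748,0.05,0,0,-100,0]

```text
time_s: 17.68
tool_pos: [0.4856, 0.1913, 0.1925]
orientation: [-2.232, -2.21, -0.002]
ft_force: [0.0, -0.3, -2.3]
finger_gap: 0.0258
```

```bash
python3 - <<'E'
from h import *
st(); rel([.4858,.1889,.1566],109.25)
E
```

```text
t 17.68 pos [0.4856 0.1913 0.1925] yaw 89.44 z [ 1.0e-04  1.5e-03 -1.0e+00] F [ 0.02 -0.26 -2.25] M [-0.123 -0.087  0.025] gap 0.0258 q [-0.22  0.41 -0.36  2.07  0.22  0.69 -0.73]
shift [-0.0025  0.0002  0.0359] turn [  0.02  -0.08 -19.81] t 17.675
```

Call:
drive_tool:
  series: [-0.001,0,0.015,0,0,-10,0,-0.0025,0.0002,0.03,0,0,-19.8,0,-0.0025,0.0002,0.036,0,0,-19.8,0,-0.0025,0.0002,0.036,0,0,-19.8,0]

```text
time_s: 18.18
tool_pos: [0.4854, 0.1866, 0.1567]
orientation: [-1.834, -2.55, 0.001]
ft_force: [-0.7, 0.4, -2.2]
finger_gap: 0.0261
```

```bash
python3 - <<'E'
from h import *
st(); rel([.4858,.1889,.1166],109.25)
save("wrist","w8"); save("side","s8"); im=load("w8")[0]; i2=load("s8")[0]
cv2.imwrite("pics/c8.png",np.hstack([im[100:480,140:500,::-1],cv2.resize(i2[220:330,280:390,::-1],(380,380),interpolation=2)]))
E
```

```text
t 18.18 pos [0.4854 0.1866 0.1567] yaw 108.56 z [-8.e-04  2.e-04 -1.e+00] F [-0.67  0.38 -2.18] M [-0.006 -0.09   0.043] gap 0.0261 q [-0.17  0.47 -0.43  2.11  0.33  0.63 -0.5 ]
shift [0.0021 0.0011 0.0401] turn [-0.04 -0.02 -0.69] t 18.175
```

View pics/c8.png

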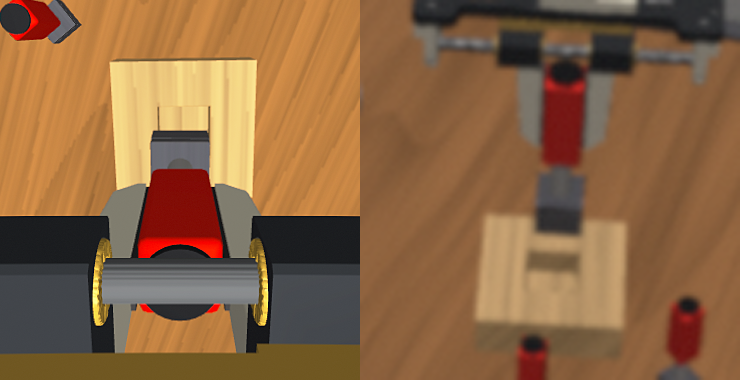

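The hole spans columns 158–210 and the socket is centred at 180 in the crop. That matches the computed correction of about 1 mm.

Call:
drive_tool:
  series: [0.0018,0.001,0.015,0,0,-0.7,0,0.0018,0.001,0.03,0,0,-0.7,0,0.0018,0.001,0.038,0,0,-0.7,0,0.0018,0.001,0.038,0,0,-0.7,0]

```text
time_s: 18.77
tool_pos: [0.485, 0.1884, 0.1181]
orientation: [-1.812, -2.565, 0.002]
ft_force: [0.2, 0.3, -2.3]
finger_gap: 0.0262
```

```bash
python3 - <<'E'
from h import *
st(); rel([.4858,.1889,.0866],109.25)
E
```

```text
t 18.77 pos [0.485  0.1884 0.1181] yaw 109.51 z [-1.8e-03 -6.0e-04 -1.0e+00] F [ 0.18  0.31 -2.31] M [ 0.008 -0.044 -0.007] gap 0.0262 q [-0.2   0.53 -0.39  2.14  0.38  0.54 -0.53]
shift [0.0002 0.001  0.0314] turn [-0.11  0.    0.26] t 18.775
```

Call:
drive_tool:
  series: [0.0002,0.001,0.003,0,0,0.2,0,0.0002,0.001,0.007,0,0,0.2,0,0.0002,0.001,0.011,0,0,0.2,0,0.0002,0.001,0.014,0,0,0.2,0]

```text
time_s: 19.27
tool_pos: [0.4863, 0.1889, 0.1048]
orientation: [-1.818, -2.562, 0.0]
ft_force: [0.3, -0.4, -2.3]
finger_gap: 0.0259
```

```bash
python3 - <<'E'
from h import *
st(); rel([.4858,.1889,.0866],109.25)
E
```

```text
t 19.27 pos [0.4863 0.1889 0.1048] yaw 109.29 z [-1.e-04  0.e+00 -1.e+00] F [ 0.27 -0.36 -2.25] M [-0.023 -0.106 -0.055] gap 0.0259 q [-0.22  0.55 -0.37  2.15  0.4   0.51 -0.55]
shift [ 0.0001 -0.0005  0.0182] turn [-0.01 -0.    0.04] t 19.275
```

In the hole (mouth at 28 mm, below the stand top) with no force. Lowering gently to the floor.

Call:
drive_tool:
  series: [0.0001,-0.0005,0.005,0,0,0,0,0.0001,-0.0005,0.01,0,0,0,0,0.0001,-0.0005,0.014,0,0,0,0,0.0001,-0.0005,0.017,0,0,0,0,0.0001,-0.0005,0.018,0,0,0,0]

```text
time_s: 19.9
tool_pos: [0.4858, 0.1889, 0.0867]
orientation: [-1.818, -2.562, 0.0]
ft_force: [1.1, -0.1, -3.4]
finger_gap: 0.0257
```

```bash
python3 - <<'E'
from h import *
st(); rel([.4858,.1889,.0866],109.25)
E
```

```text
t 19.90 pos [0.4858 0.1889 0.0867] yaw 109.30 z [-4.e-04 -1.e-04 -1.e+00] F [ 1.05 -0.13 -3.38] M [-0.045 -0.078  0.01 ] gap 0.0257 q [-0.24  0.58 -0.35  2.16  0.42  0.47 -0.57]
shift [-0.      0.      0.0001] turn [-0.02 -0.    0.05] t 19.9
```

Touch down by another 1.5 mm, then release slowly and retreat.

Call:
drive_tool:
  series: [0,0,0.001,0,0,0,0,0,0,0.0015,0,0,0,0]

```text
time_s: 20.15
tool_pos: [0.4858, 0.189, 0.0865]
orientation: [1.817, 2.562, 0.0]
ft_force: [-4.9, -1.3, 18.7]
finger_gap: 0.0259
```

Call:
drive_tool:
  series: [0,0,0,0,0,0,0.35,0,0,0,0,0,0,0.45,0,0,0,0,0,0,0.6,0,0,0,0,0,0,0.8,0,0,0,0,0,0,1,0,0,0,0,0,0,1,0,0,0,0,0,0,1,0,0,0,0,0,0,1]

```text
time_s: 21.15
tool_pos: [0.4859, 0.1889, 0.0855]
orientation: [-1.818, -2.562, 0.0]
ft_force: [0.5, 0.5, 0.2]
finger_gap: 0.092
```

```bash
python3 - <<'E'
from h import *
st()
E
```

```text
t 21.15 pos [0.4859 0.1889 0.0855] yaw 109.29 z [-1.e-04  1.e-04 -1.e+00] F [0.49 0.47 0.2 ] M [-0.079 -0.107  0.014] gap 0.0920 q [-0.24  0.58 -0.34  2.16  0.42  0.47 -0.58]
```

Call:
drive_tool:
  series: [0,0,-0.03,0,0,0,1,0,0,-0.07,0,0,0,1,0,0,-0.12,0,0,0,1,0,0,-0.175,0,0,0,1,0,0,-0.175,0,0,0,1,0,0,-0.175,0,0,0,1]

```text
time_s: 21.9
tool_pos: [0.4857, 0.1885, 0.2602]
orientation: [1.818, 2.562, -0.0]
ft_force: [-0.3, -0.5, -1.1]
finger_gap: 0.0932
```

```bash
python3 - <<'E'
from h import *
st(); save("wrist","w9"); save("side","s9")
im,d,T,K,D=load("w9"); v,u=np.mgrid[0:480,0:640]; P=bydepth(np.c_[u.ravel(),v.ravel()],d,T,K,D); ok=(np.hypot(P[:,0]-.488,P[:,1]-.188)<.08)
for a,b,n in((.029,.035,"stand"),(.137,.15,"cap"),(.0345,.042,"sock")):
    g=ok&(P[:,2]>a)&(P[:,2]<b); print(n,g.sum(),np.median(P[g][:,2]),cv2.minAreaRect((P[g][:,:2]*1000).astype(np.float32)))
im,d,T,K,D=load("s9"); v,u=np.mgrid[165:205,345:395]; P=bydepth(np.c_[u.ravel(),v.ravel()],d,T,K,D)
Q=P[(P[:,2]>.1)&(P[:,2]<.116)]; print("plug side",len(Q),Q.mean(0),Q[:,2].max())
cv2.imwrite("pics/c9.png",np.hstack([cv2.resize(load("w9")[0][:,:,::-1],(480,360)),cv2.resize(im[150:330,250:410,::-1],(320,360),interpolation=2)]))
E
```

```text
t 21.90 pos [0.4857 0.1885 0.2602] yaw 109.28 z [ 0.e+00 -3.e-04 -1.e+00] F [-0.27 -0.53 -1.13] M [-0.054 -0.112  0.03 ] gap 0.0932 q [-0.09  0.34 -0.51  1.99  0.22  0.86 -0.38]
stand 8597 0.03161122639119879 ((488.08465576171875, 188.20501708984375), (101.04917907714844, 100.5318603515625), 19.2315731048584)
cap 1242 0.14226063975098513 ((486.9422302246094, 186.41543579101562), (25.36602783203125, 25.734621047973633), 18.574697494506836)
sock 369 0.036527404408314534 ((507.1045227050781, 186.53709411621094), (32.0673713684082, 80.97726440429688), 75.46939849853516)<stdin>:7: RuntimeWarning: Mean of empty slice.
  ret = um.true_divide(
Traceback (most recent call last):
ValueError: zero-size array to reduction operation maximum which has no identity
```

The cap is back at its starting height of 142.3 mm and 2 mm from the stand's centre, so the driver is fully down and upright. The gripper is clear, so I hand in.

```bash
python3 -c "
from h import *
print(hand_in()); st()"
```

```text
the job is handed in; nothing more can be done
None
the job is handed in; nothing more can be done
```

I fitted the driver over the leaning plug, squared the plug with about 10 N and turned it clockwise. I then lifted the driver off, put it back in its stand and handed in at about 22 s. The hand-in gave no verdict.

**The turn:** the tool turned 96° clockwise. The plug's own turn was read from its head's angle, about 87° (1.5 rad), against the 1.2 rad needed. The tool sank about 0.6 mm over the turn, as the thread should make it.

**Last checks:**
- **Plug:** after lift-off it leaned about 1.4° by wrist depth, and its head was centred over the boss within 0.1 mm.
- **Driver:** its cap is back at the starting height of 142.3 mm, about 2 mm from the stand's centre, and the gripper is open and clear.
- **Force:** the wrist read at most about 14 N on the plug and 22 N setting the driver down, from readings at the end of each move.

**What disagreed or failed:**
- The wrist camera was about 2 mm off along the jaws, and the arm settled 1–2 mm off its targets. I corrected for both.
- On the first lift the driver drifted 0.8 mm with a 2.4 N side load, so I pressed again to re-square the plug before lifting off.
- A final check of the plug from the side camera found no plug points, probably because the arm was in the way. The plug's last check is the wrist measurement made just after lift-off.
- I did not re-measure the bystanders. None of the moves went near them.

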